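Push the salt carton home into the corner rail

ROBOT

A 6-joint arm with a two-finger parallel gripper is mounted at the origin on a cart in front of the work surface, level with it; the furniture and walls round the work are solid. World frame = base frame: x ahead of the robot, y to its left, z up, the work surface at z = 0. Lengths are in mm, angles in degrees, forces in N, time in s.
With the tool pointing down it reaches from about 350 to 775 mm from the base axis. Payload 7.3 kg.
Tool frame: the origin (TCP) lies midway between the tips of the shut fingers; the grasp point (between the pads) lies behind it (arm.tcp_to_grasp is the z of the grasp point in the tool frame, in mm); z points along the fingers, y is the line along which they close (so a half turn about z gives the same grasp; the last joint's range is limited). The gripper opens to 92 mm and grips with 3 to 60 N. Pads are 19 mm wide; open, the fingers measure 130 mm over their backs; the gripper's body (75 mm by 190 mm) begins 47 mm behind the grasp point.
Start: joints at [66.349, 19.595, 87.324, -0, 73.075, -8.365], TCP at [138.399, 506.449, 226.741] pointing down, gripper open.
Joint ranges: [-145.02, 145.02], [-44.19, 115.74], [2.07, 154.8], [-57.11, 237.11], [16.16, 152.29], [-177.93, 177.93]. Speed limits (degrees/s): [147.25, 147.25, 180, 180, 180, 180].

INTERFACE

Orientations are given as a 3x3 rotation matrix whose columns are the frame's x, y, z axes.
In Python, from workcell import arm gives the robot as it stands.
- The arm moves only by the tool move_arm, never from a script. Its argument "steps" is a list of rows, each an object of numbers: "grip": the finger opening in cm, from 0 to 9.18; "dx", "dy", "dz": the shift along the tool's x, y, z in cm; "turn": the turn about the tool's z in rad. In form: [{"grip": .., "dx": .., "dy": .., "dz": .., "turn": ..}, ...]. A call has 1 to 20 rows; each row is the pose to reach, as a shift and turn from the pose commanded when the call began, along the tool's axes at that moment; what a row does not reach only later rows make up. A row lasts 1/10 s, in which the tool goes at most 50 mm and 8.59 degrees, less where a joint would pass 70% of its speed; a pose out of reach is approached as far as the arm can. A call with a gripper value outside its range is refused whole. The fingers move at their own pace and stop on an object; the grip force is fixed at half the most. Time passes only in rows, so rows that repeat a pose let the fingers close. It gives the time, the measured TCP pose, the force and the opening at its end, in the units of the state.
- arm.read_state(): the state, without advancing time (a new reading comes with each control period).
- arm.read_camera(name): name is "scene" or "top" or "wrist"; returns a dict with "frame" (420x560x3 uint8, blue, green, red), "fx", "fy", "cx", "cy" (pixels), "R" (3x3) and "t" (3): a world point X has camera coordinates R X + t. Camera axes: x right, y down, z forward; pixel columns grow to the right and rows downward; lengths in mm; the calibration is good to about 2 mm. A picture is of the moment at which its call begins. There is no depth.
- arm.hand_in(): hands the job in, once; it reports no verdict.
The state is a dict: "time_s": time; "joint_positions": joint angles; "joint_vel": joint speeds; "effort": joint torques, N m; "ee_pos": TCP position; "orientation": TCP orientation; "wrist_force": force on the tool from outside, world axes, zero at the start; "ft_torque": the same for the moment, N m; "width": finger opening in mm.
Only numpy, scipy, OpenCV 4.12 (cv2) and the standard library are available. Lean on these libraries where they do the work, as an engineer would, in place of code of your own. Each camera call takes 0.05 s, during which the arm holds its last target. There are 200 camera calls.

TASK

Tidy away the salt carton lying on the worktop by pushing it with the fingers: first push it back until its long side lies flat against the long bar of the wooden corner rail, still well clear of the short bar, then push it along the bar until its end meets the short bar. Only push it along the worktop: do not grip, lift or tip it, or press it hard against the wood. Leave the egg timer, spice jar, tin and mug where they are.

Things in the scene. Friction and masses are not known exactly. Their poses are not given: they have to be found in the camera images.
- carton: White and green salt carton, a closed box lying on its broad side, about 0.4 kg, loose on the worktop. 70 mm along its x, 170 mm along its y (its length), 45 mm high. Origin at the centre of its underside; z is up. At the start its y points roughly to the robot's left, as does the rail's. It slides under a push of about 2 to 9 N.
- rail: Fixed L-shaped rail of pale wood, bars 18 mm thick, 28 mm high. Origin on the worktop at the inner corner. Long bar: inner face is the plane x = 0 of this frame, y = 0 to 360 mm, wood at x > 0. Short bar: inner face is the plane y = 0, x = 0 to -105 mm, wood at y < 0. Pushed home, the carton's origin is at x = -35, y = 85 mm in this frame, its y along the rail's y; z is up.
- timer: Red and white round egg timer, 62 mm across, 46 mm high, loose bystander; origin at the centre of its underside.
- spice: Spice jar with green lid, 46 mm across, 106 mm high, loose bystander; origin at the centre of its underside.
- tin: Food tin, 57 mm across, 72 mm high, loose bystander; origin at the centre of its underside.
- mug: White mug with a blue pattern, 82 mm across, 114 mm with its handle (which points to its -y), 91 mm high, loose bystander; origin at the underside, midway of its extent with the handle.
Not all that is in view belongs to the job. Of the things that look like the carton, the larger one is meant.

How it is judged:
By the outcome, as a careful person would: the job done as asked, in the order asked, and still so for the second after the job is handed in, with the robot touching nothing.
It also fails if it takes over 54 s, if anything falls off the work surface, if the arm or the gripper's body presses on something with over 40 N, if the wrist force passes 120 N, or if a joint passes its speed limit or range.

## Working session

There is one attempt and no reset: what is moved stays moved. The work goes in short steps, Python scripts to look and compute and a tool call to move; the robot and the scene stay as the last step left them, time stands still between calls to the robot, and variables do not carry over. Pictures are saved under pics/ and viewed, on a budget of 10 in all, crops included, one or two more only if the job needs it, and the job is handed in when it is done.

Besides the shell and the picture viewer there is one more tool, called after "Request:" in YAML: its name, and indented under it one key for each argument. move_arm: Moves the arm, as the interface text tells. Its arguments: {"type":"object","properties":{"steps":{"type":"array"}},"required":["steps"]}

```bash
mkdir -p pics; cat > h.py <<'E'
import numpy as np, cv2
from workcell import arm
def snap(n,f): 
    c=arm.read_camera(n); cv2.imwrite('pics/'+f,c['frame']); np.savez('pics/'+f+'.npz',**{k:c[k] for k in c}); return c
def back(c,px,z):
    R=np.array(c['R']);t=np.array(c['t']).ravel(); o=-R.T@t
    out=[]
    for u,v in px:
        d=R.T@np.array([(u-c['cx'])/c['fx'],(v-c['cy'])/c['fy'],1]); out.append(o+d*(z-o[2])/d[2])
    return np.round(np.array(out),1)
def proj(c,P):
    q=np.array(P)@np.array(c['R']).T+np.array(c['t']).ravel(); return np.c_[c['fx']*q[:,0]/q[:,2]+c['cx'],c['fy']*q[:,1]/q[:,2]+c['cy']]
E
python3 - <<'E'
from h import *
a=snap('top','a.png');b=snap('scene','b.png')
for c in(a,b): print(c['fx'],-np.array(c['R']).T@np.array(c['t']).ravel(),c['R'])
print(arm.read_state(),arm.tcp_to_grasp)
E
```

```text
384.5171478983153 [ 210.86102202  -65.86064811 1148.28223789] [[ 0.01073852 -0.99983139  0.01489567]
 [-0.98561754 -0.01309595 -0.16848309]
 [ 0.16864976 -0.01287217 -0.98559199]]
412.1382525905356 [-269.74563174 -316.30333225 1006.7577889 ] [[ 3.69727065e-01 -9.29140109e-01 -7.45453102e-04]
 [-7.53869292e-01 -2.99513442e-01 -5.84784396e-01]
 [ 5.43123364e-01  2.16772593e-01 -8.11188421e-01]]
{'time_s': 0.1, 'joint_positions': array([ 6.63490785e+01,  1.96328640e+01,  8.73711853e+01,  6.53961938e-04,
        7.30752739e+01, -8.36670170e+00]), 'joint_vel': array([-0.05127134, -0.13063425, -0.19434135, -0.02984114,  0.01052559,
       -0.01831036]), 'effort': array([ 1.07638174e-03, -4.32008708e+01, -2.44687110e+01,  7.16805551e-02,
        5.27961587e-02, -3.10336077e-05]), 'ee_pos': array([138.23600896, 506.09955944, 226.11414661]), 'orientation': array([[-9.64629119e-01,  2.63610211e-01, -5.65393203e-04],
       [ 2.63610731e-01,  9.64628314e-01, -1.26378574e-03],
       [ 2.12247466e-04, -1.36812825e-03, -9.99999042e-01]]), 'wrist_force': array([ 0.03316849,  0.72910418, -0.59980094]), 'ft_torque': array([0.04436049, 0.02639227, 0.02312181]), 'width': 91.7970812737854} -18.8
```

View pics/a.png

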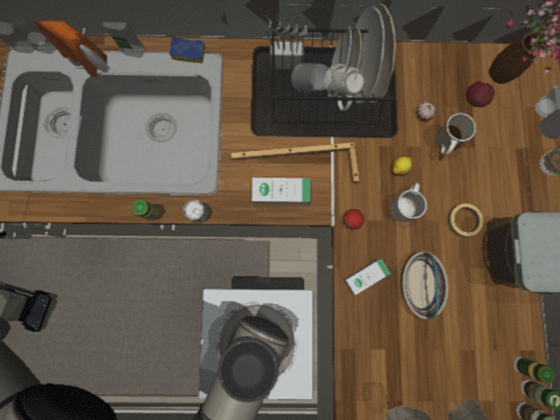

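View pics/b.png

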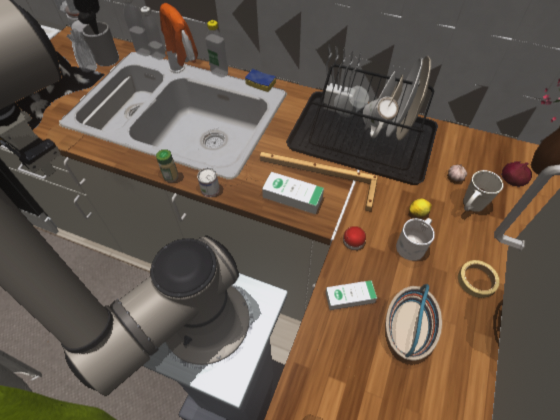

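Top view: two candidate cartons, one at (281,189), 58 px long, beside the rail, and one at (368,277), about 42 px long. The larger one, by the rail, is meant. The rail's long bar runs (232,155)–(354,146) and its short bar (354,146)–(356,180). The tin is at (195,210), the spice jar at (142,208), the timer at (353,218) and a mug at (408,204). I'll confirm in a crop.

```bash
python3 - <<'E'
from h import *
a=cv2.imread('pics/a.png'); cv2.imwrite('pics/a2.png',cv2.resize(a[130:240,180:380],None,fx=4,fy=4,interpolation=cv2.INTER_CUBIC))
E
```

```text
(no output)
```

View pics/a2.png

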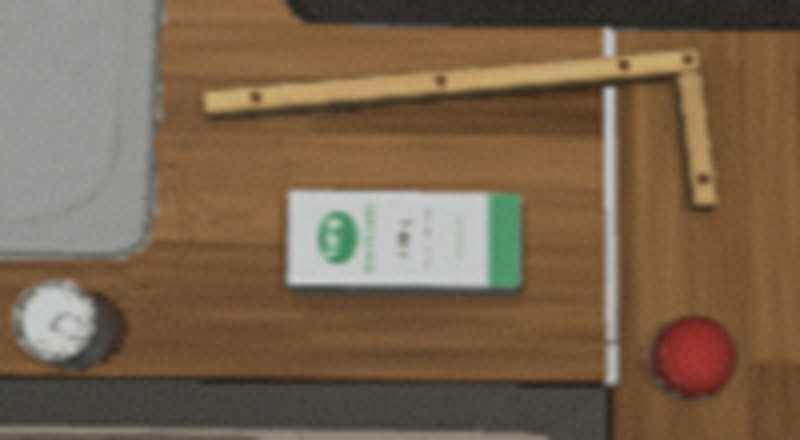

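The crop confirms it. The large carton's top corners are at crop (288,191), (520,195), (521,289) and (287,286). The rail's inner edges run (206,113)→(681,75) and (681,75)→(694,207).

```bash
cat >> h.py <<'E'
def load(f): return dict(np.load('pics/'+f+'.npz'))
E
python3 - <<'E'
from h import *
c=load('a.png')
u=lambda L:[(x/4+180-.4,y/4+130-.4) for x,y in L]
B=back(c,u([(288,191),(520,195),(521,287),(287,285)]),45);print(B,B.mean(0))
print([np.linalg.norm(B[i]-B[(i+1)%4]) for i in range(4)])
Rl=back(c,u([(206,112),(681,75),(694,207),(203,93),(697,51),(716,206)]),28);print(Rl)
d=Rl[0]-Rl[1];print(np.linalg.norm(d),np.degrees(np.arctan2(-d[0],d[1])))
d=Rl[1]-Rl[2];print(np.linalg.norm(d),np.degrees(np.arctan2(-d[1],d[0])))
print('timer,tin,spice',back(c,u([(695,355)]),46),back(c,u([(57,320)]),72),back(c,[(141,208)],106), back(c,[(353,277),(368,277)],45))
s=load('b.png'); print('counter edge',back(c,u([(300,380),(610,383)]),0))
# scene cam: carton corners guess & rail
print(proj(s,np.r_[B,Rl[:3]]))
E
```

```text
[[ 473.4   24.4   45. ]
 [ 472.8 -146.2   45. ]
 [ 404.1 -147.    45. ]
 [ 403.3   23.3   45. ]] [438.4   -61.375  45.   ]
[np.float64(170.6010550963856), np.float64(68.7046577751465), np.float64(170.30187902662732), np.float64(70.10862999659882)]
[[ 537.5   89.    28. ]
 [ 572.1 -269.8   28. ]
 [ 469.5 -277.8   28. ]
 [ 552.3   91.8   28. ]
 [ 591.2 -282.3   28. ]
 [ 470.5 -294.3   28. ]]
360.46442265499655 5.508146572671013
102.9114182197486 -4.458486292698988
timer,tin,spice [[ 355.6 -273.1   46. ]] [[371.4 182.5  72. ]] [[368.8 318.5 106. ]] [[ 188.8 -269.2   45. ]
 [ 189.2 -311.7   45. ]]
counter edge [[ 339.    15.3    0. ]
 [ 339.6 -217.3    0. ]]
[[270.1481165  171.15490258]
 [323.19494287 187.56399704]
 [315.85821494 205.17583269]
 [261.31022199 188.1002864 ]
 [259.45169423 154.68526408]
 [371.4377996  178.97731848]
 [365.18746027 205.08980359]]
```

```bash
python3 - <<'E'
from h import *
a=cv2.imread('pics/b.png'); cv2.imwrite('pics/b2.png',cv2.resize(a[140:260,220:400],None,fx=4.4,fy=4.4,interpolation=cv2.INTER_CUBIC))
E
```

```text
(no output)
```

View pics/b2.png

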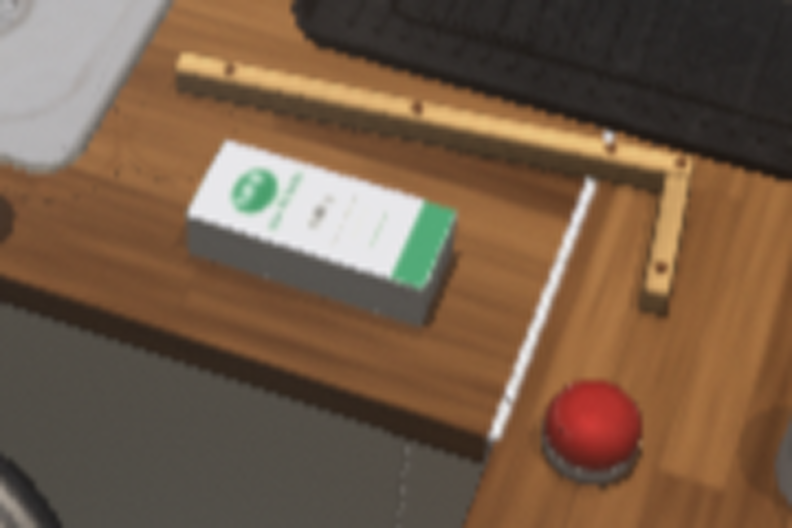

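Both cameras agree: the carton centre is near (438,-61) at yaw ≈0°, the rail corner near (571,-270) at yaw ≈5.4°. The counter edge at x≈339 and the bystanders are clear of the push path.

```bash
cat >> h.py <<'E'
C=np.array([571.5,-270.]); TH=np.radians(5.4); XR=np.array([np.cos(TH),np.sin(TH)]); YR=np.array([-np.sin(TH),np.cos(TH)])
def r2w(x,y): return C+x*XR+y*YR
def w2r(p): d=np.array(p[:2])-C; return np.round([d@XR,d@YR],1)
def plan(*T):
    s=arm.read_state();R=s['orientation'];p=s['ee_pos']
    print('t',round(s['time_s'],2),'p',p.round(1),'rail',w2r(p),'F',s['wrist_force'].round(1),'w',round(s['width'],1),'yaw',np.degrees(np.arctan2(-R[0,1],R[1,1])).round(2))
    for t in T: print(t,'-> cm',(R.T@(np.array(t)-p)/10).round(2),'turn to rail',(np.arctan2(-R[0,1],R[1,1])-TH).round(3))
E
python3 -c "
from h import *
plan((400,100,226),(372,-64,226),(372,-64,80))"
```

```text
t 0.1 p [138.2 506.1 226.1] rail [-358.3  813.4] F [ 0.   0.7 -0.6] w 91.8 yaw -15.28
(400, 100, 226) -> cm [-35.96 -32.27   0.05] turn to rail -0.361
(372, -64, 226) -> cm [-37.58 -48.83   0.07] turn to rail -0.361
(372, -64, 80) -> cm [-37.58 -48.81  14.67] turn to rail -0.361
```

Request:
move_arm:
  steps:
    - {"grip": 9.18,"dx": -9,"dy": -8,"dz": 0,"turn": -0.1}
    - {"grip": 9.18,"dx": -18,"dy": -16,"dz": 0,"turn": -0.2}
    - {"grip": 9.18,"dx": -36,"dy": -32.3,"dz": 0,"turn": -0.361}
    - {"grip": 9.18,"dx": -36,"dy": -32.3,"dz": 0,"turn": -0.361}
    - {"grip": 9.18,"dx": -36,"dy": -32.3,"dz": 0,"turn": -0.361}
    - {"grip": 9.18,"dx": -36,"dy": -32.3,"dz": 0,"turn": -0.361}
    - {"grip": 9.18,"dx": -36,"dy": -32.3,"dz": 0,"turn": -0.361}
    - {"grip": 9.18,"dx": -36,"dy": -32.3,"dz": 0,"turn": -0.361}
    - {"grip": 9.18,"dx": -36,"dy": -32.3,"dz": 0,"turn": -0.361}
    - {"grip": 9.18,"dx": -36,"dy": -32.3,"dz": 0,"turn": -0.361}
    - {"grip": 9.18,"dx": -36,"dy": -32.3,"dz": 0,"turn": -0.361}
    - {"grip": 9.18,"dx": -36,"dy": -32.3,"dz": 0,"turn": -0.361}
    - {"grip": 9.18,"dx": -37.6,"dy": -48.8,"dz": 0,"turn": -0.361}
    - {"grip": 9.18,"dx": -37.6,"dy": -48.8,"dz": 0,"turn": -0.361}
    - {"grip": 9.18,"dx": -37.6,"dy": -48.8,"dz": 0,"turn": -0.361}
    - {"grip": 9.18,"dx": -37.6,"dy": -48.8,"dz": 0,"turn": -0.361}
    - {"grip": 9.18,"dx": -37.6,"dy": -48.8,"dz": 0,"turn": -0.361}
    - {"grip": 9.18,"dx": -37.6,"dy": -48.8,"dz": 0,"turn": -0.361}
    - {"grip": 9.18,"dx": -37.6,"dy": -48.8,"dz": 0,"turn": -0.361}
    - {"grip": 9.18,"dx": -37.6,"dy": -48.8,"dz": 0,"turn": -0.361}

```text
time_s: 2.1
ee_pos: [372.5, -62.0, 226.7]
orientation: [[-0.995, -0.097, -0.0], [-0.097, 0.995, 0.0], [-0.0, 0.0, -1.0]]
wrist_force: [0.3, -1.4, 0.5]
width: 91.5
```

```bash
python3 -c "
from h import *
plan((372,-64,226),(372,-64,80),(372,-64,14))
snap('wrist','w.png')"
```

```text
t 2.1 p [372.5 -62.  226.7] rail [-178.5  225.8] F [ 0.3 -1.4  0.5] w 91.5 yaw 5.54
(372, -64, 226) -> cm [ 0.07 -0.19  0.07] turn to rail 0.003
(372, -64, 80) -> cm [ 0.07 -0.2  14.67] turn to rail 0.003
(372, -64, 14) -> cm [ 0.07 -0.2  21.27] turn to rail 0.003
```

View pics/w.png

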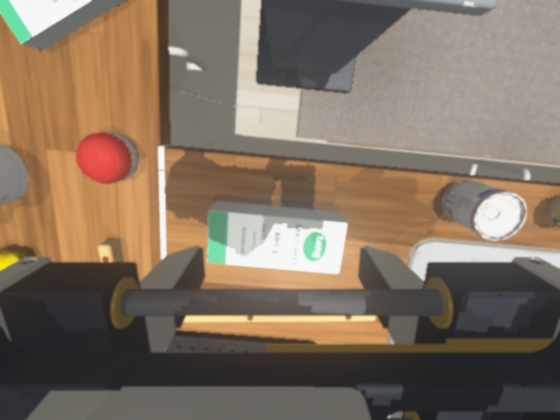

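Wrist view: the carton's top runs roughly from (228,210) to (345,270). The rail's strip (185–375, row 318) runs parallel to the finger line, so the yaw is right. Next, descend in front of the carton.

```bash
python3 -c "
from h import *
c=load('w.png')
print(proj(c,[(403.5,23.5,45),(473,24,45),(473,-146.5,45),(403.5,-147,45)]).round(), proj(c,[(*r2w(9,y),28) for y in (20,130,300)]).round())"
```

```text
[[350. 223.]
 [341. 274.]
 [208. 263.]
 [209. 211.]] [[137. 318.]
 [214. 318.]
 [334. 318.]]
```

Request:
move_arm:
  steps:
    - {"grip": 9.18,"dx": 0,"dy": 0,"dz": 5}
    - {"grip": 9.18,"dx": 0,"dy": 0,"dz": 10}
    - {"grip": 9.18,"dx": 0,"dy": 0,"dz": 15}
    - {"grip": 9.18,"dx": 0,"dy": 0,"dz": 18}
    - {"grip": 9.18,"dx": 0,"dy": 0,"dz": 20}
    - {"grip": 9.18,"dx": 0,"dy": 0,"dz": 21.2}
    - {"grip": 9.18,"dx": 0,"dy": 0,"dz": 21.2}
    - {"grip": 9.18,"dx": 0,"dy": 0,"dz": 21.2}

```text
schema error: expected keys grip, dx, dy, dz, turn
```

```bash
python3 -c "
from h import *
plan((*r2w(-95,226),14))"
```

```text
t 2.15 p [372.5 -62.2 226.7] rail [-178.5  225.6] F [ 0.3 -0.1 -1. ] w 92.0 yaw 5.53
(np.float64(455.65313455272315), np.float64(-53.94328576496278), 14) -> cm [-8.350e+00  2.000e-02  2.127e+01] turn to rail 0.002
```

Predicted pixels match the wrist picture well. The move was refused because "turn" was missing, so I'll resend it.

Request:
move_arm:
  steps:
    - {"grip": 9.18,"dx": 0,"dy": 0,"dz": 5,"turn": 0}
    - {"grip": 9.18,"dx": 0,"dy": 0,"dz": 10,"turn": 0}
    - {"grip": 9.18,"dx": 0,"dy": 0,"dz": 15,"turn": 0}
    - {"grip": 9.18,"dx": 0,"dy": 0,"dz": 18,"turn": 0}
    - {"grip": 9.18,"dx": 0,"dy": 0,"dz": 20,"turn": 0}
    - {"grip": 9.18,"dx": 0,"dy": 0,"dz": 21.2,"turn": 0}
    - {"grip": 9.18,"dx": 0,"dy": 0,"dz": 21.2,"turn": 0}
    - {"grip": 9.18,"dx": 0,"dy": 0,"dz": 21.2,"turn": 0}

```text
time_s: 2.95
ee_pos: [372.7, -63.0, 14.9]
orientation: [[-0.995, -0.095, -0.0], [-0.095, 0.995, 0.0], [0.0, 0.0, -1.0]]
wrist_force: [0.5, 0.1, -0.0]
width: 91.7
```

```bash
python3 -c "
from h import *
plan((*r2w(-95,226),14))"
```

```text
t 2.95 p [372.7 -63.   14.9] rail [-178.5  224.8] F [ 0.5  0.1 -0. ] w 91.7 yaw 5.45
(np.float64(455.65313455272315), np.float64(-53.94328576496278), 14) -> cm [-8.35  0.12  0.08] turn to rail 0.001
```

Request:
move_arm:
  steps:
    - {"grip": 9.18,"dx": -0.5,"dy": 0,"dz": 0,"turn": 0}
    - {"grip": 9.18,"dx": -1,"dy": 0,"dz": 0,"turn": 0}
    - {"grip": 9.18,"dx": -1.4,"dy": 0,"dz": 0,"turn": 0}
    - {"grip": 9.18,"dx": -1.8,"dy": 0,"dz": 0,"turn": 0}
    - {"grip": 9.18,"dx": -2.2,"dy": 0,"dz": 0,"turn": 0}
    - {"grip": 9.18,"dx": -2.6,"dy": 0,"dz": 0,"turn": 0}
    - {"grip": 9.18,"dx": -3,"dy": 0,"dz": 0,"turn": 0}
    - {"grip": 9.18,"dx": -3.4,"dy": 0,"dz": 0,"turn": 0}
    - {"grip": 9.18,"dx": -3.8,"dy": 0,"dz": 0,"turn": 0}
    - {"grip": 9.18,"dx": -4.2,"dy": 0,"dz": 0,"turn": 0}
    - {"grip": 9.18,"dx": -4.6,"dy": 0,"dz": 0,"turn": 0}
    - {"grip": 9.18,"dx": -5,"dy": 0,"dz": 0,"turn": 0}
    - {"grip": 9.18,"dx": -5.4,"dy": 0,"dz": 0,"turn": 0}
    - {"grip": 9.18,"dx": -5.8,"dy": 0,"dz": 0,"turn": 0}
    - {"grip": 9.18,"dx": -6.2,"dy": 0,"dz": 0,"turn": 0}
    - {"grip": 9.18,"dx": -6.6,"dy": 0,"dz": 0,"turn": 0}
    - {"grip": 9.18,"dx": -7,"dy": 0,"dz": 0,"turn": 0}
    - {"grip": 9.18,"dx": -7.4,"dy": 0,"dz": 0,"turn": 0}
    - {"grip": 9.18,"dx": -7.8,"dy": 0,"dz": 0,"turn": 0}
    - {"grip": 9.18,"dx": -8.2,"dy": 0,"dz": 0,"turn": 0}

```text
time_s: 4.95
ee_pos: [454.4, -55.7, 14.7]
orientation: [[-0.996, -0.094, 0.0], [-0.094, 0.996, 0.0], [-0.0, 0.0, -1.0]]
wrist_force: [-1.9, -0.4, -1.0]
width: 91.7
```

```bash
python3 - <<'E'
from h import *
plan((*r2w(-80,226),14))
c=snap('top','c.png');s=snap('scene','d.png')
f=lambda i,y0,y1,x0,x1,k:cv2.resize(i['frame'][y0:y1,x0:x1],None,fx=k,fy=k,interpolation=cv2.INTER_CUBIC)
A=f(c,130,205,220,370,4);B=f(s,140,215,240,390,4)
cv2.imwrite('pics/cd.png',np.vstack([A,B]))
E
```

```text
t 4.95 p [454.4 -55.7  14.7] rail [-96.4 224.4] F [-1.9 -0.4 -1. ] w 91.7 yaw 5.4
(np.float64(470.5865640217694), np.float64(-52.53166106518509), 14) -> cm [-1.64  0.16  0.07] turn to rail -0.0
```

View pics/cd.png

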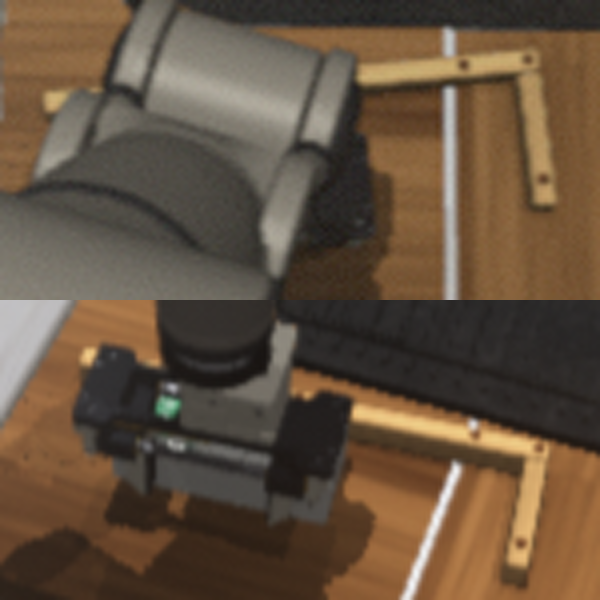

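The gripper hides the carton in both views, so I'll approach by force in small steps. Expected contact is at rail x ≈ -80.

Request:
move_arm:
  steps:
    - {"grip": 9.18,"dx": -0.2,"dy": 0,"dz": 0,"turn": 0}
    - {"grip": 9.18,"dx": -0.4,"dy": 0,"dz": 0,"turn": 0}
    - {"grip": 9.18,"dx": -0.6,"dy": 0,"dz": 0,"turn": 0}
    - {"grip": 9.18,"dx": -0.8,"dy": 0,"dz": 0,"turn": 0}
    - {"grip": 9.18,"dx": -0.95,"dy": 0,"dz": 0,"turn": 0}
    - {"grip": 9.18,"dx": -1.05,"dy": 0,"dz": 0,"turn": 0}
    - {"grip": 9.18,"dx": -1.15,"dy": 0,"dz": 0,"turn": 0}
    - {"grip": 9.18,"dx": -1.2,"dy": 0,"dz": 0,"turn": 0}

```text
time_s: 5.85
ee_pos: [466.1, -54.5, 14.7]
orientation: [[-0.996, -0.094, -0.0], [-0.094, 0.996, 0.0], [-0.0, 0.0, -1.0]]
wrist_force: [-2.6, -0.4, 1.8]
width: 91.8
```

Request:
move_arm:
  steps:
    - {"grip": 9.18,"dx": -0.05,"dy": 0,"dz": 0,"turn": 0}
    - {"grip": 9.18,"dx": -0.1,"dy": 0,"dz": 0,"turn": 0}

```text
time_s: 6.05
ee_pos: [467.0, -54.5, 14.7]
orientation: [[-0.996, -0.094, 0.0], [-0.094, 0.996, 0.0], [-0.0, 0.0, -1.0]]
wrist_force: [-2.7, -0.7, 1.5]
width: 91.9
```

Request:
move_arm:
  steps:
    - {"grip": 9.18,"dx": -0.05,"dy": 0,"dz": 0,"turn": 0}
    - {"grip": 9.18,"dx": -0.1,"dy": 0,"dz": 0,"turn": 0}

```text
time_s: 6.25
ee_pos: [468.1, -54.4, 14.7]
orientation: [[-0.996, -0.094, 0.0], [-0.094, 0.996, 0.0], [-0.0, 0.0, -1.0]]
wrist_force: [-2.3, -1.2, 0.8]
width: 91.7
```

Request:
move_arm:
  steps:
    - {"grip": 9.18,"dx": -0.05,"dy": 0,"dz": 0,"turn": 0}
    - {"grip": 9.18,"dx": -0.1,"dy": 0,"dz": 0,"turn": 0}

```text
time_s: 6.45
ee_pos: [469.0, -54.3, 14.7]
orientation: [[-0.996, -0.094, 0.0], [-0.094, 0.996, 0.0], [-0.0, 0.0, -1.0]]
wrist_force: [-2.0, 0.2, 0.8]
width: 91.9
```

Request:
move_arm:
  steps:
    - {"grip": 9.18,"dx": -0.05,"dy": 0,"dz": 0,"turn": 0}
    - {"grip": 9.18,"dx": -0.1,"dy": 0,"dz": 0,"turn": 0}

```text
time_s: 6.65
ee_pos: [469.7, -54.2, 14.7]
orientation: [[-0.996, -0.094, -0.001], [-0.094, 0.996, 0.0], [0.001, 0.0, -1.0]]
wrist_force: [-5.4, -1.8, 4.2]
width: 91.9
```

Request:
move_arm:
  steps:
    - {"grip": 9.18,"dx": -0.05,"dy": 0,"dz": 0,"turn": 0}

```text
time_s: 6.75
ee_pos: [469.7, -54.2, 14.6]
orientation: [[-0.996, -0.094, -0.002], [-0.094, 0.996, 0.0], [0.002, 0.0, -1.0]]
wrist_force: [-6.6, -2.6, 3.8]
width: 92.3
```

Request:
move_arm:
  steps:
    - {"grip": 9.18,"dx": -0.05,"dy": 0,"dz": 0,"turn": 0}

```text
time_s: 6.85
ee_pos: [469.7, -54.2, 14.6]
orientation: [[-0.996, -0.095, -0.003], [-0.095, 0.996, 0.0], [0.003, 0.0, -1.0]]
wrist_force: [-7.9, -3.4, 5.2]
width: 91.9
```

Contact with the wood: the TCP stopped at rail x≈-81 and the force rose to 8 N. One more small nudge, then back off, lift and look.

Request:
move_arm:
  steps:
    - {"grip": 9.18,"dx": -0.05,"dy": 0,"dz": 0,"turn": 0}
    - {"grip": 9.18,"dx": -0.05,"dy": 0,"dz": 0,"turn": 0}

```text
time_s: 7.05
ee_pos: [469.7, -54.1, 14.5]
orientation: [[-0.995, -0.095, -0.004], [-0.095, 0.995, 0.0], [0.004, 0.001, -1.0]]
wrist_force: [-8.4, -3.3, 5.2]
width: 91.9
```

Request:
move_arm:
  steps:
    - {"grip": 9.18,"dx": 0.5,"dy": 0,"dz": 0,"turn": 0}
    - {"grip": 9.18,"dx": 1.5,"dy": 0,"dz": 0,"turn": 0}
    - {"grip": 9.18,"dx": 3.5,"dy": 0,"dz": 0,"turn": 0}
    - {"grip": 9.18,"dx": 4,"dy": 0,"dz": -4,"turn": 0}
    - {"grip": 9.18,"dx": 4,"dy": 0,"dz": -9,"turn": 0}
    - {"grip": 0.5,"dx": 4,"dy": 0,"dz": -12,"turn": 0}
    - {"grip": 0,"dx": 2,"dy": 4,"dz": -12,"turn": 0}
    - {"grip": 0,"dx": 0,"dy": 8,"dz": -12,"turn": 0}
    - {"grip": 0,"dx": -2,"dy": 12,"dz": -12,"turn": 0}
    - {"grip": 0,"dx": -4,"dy": 13,"dz": -12,"turn": 0}
    - {"grip": 0,"dx": -4.5,"dy": 13,"dz": -12,"turn": 0}
    - {"grip": 0,"dx": -4.5,"dy": 13,"dz": -12,"turn": 0}

```text
time_s: 8.25
ee_pos: [504.1, 79.5, 134.4]
orientation: [[-0.996, -0.095, 0.0], [-0.095, 0.996, -0.0], [-0.0, -0.0, -1.0]]
wrist_force: [-1.0, -0.2, -0.3]
width: 40.6
```

```bash
python3 - <<'E'
from h import *
plan()
c=snap('top','e.png');s=snap('wrist','f.png');g=snap('scene','g.png')
A=cv2.resize(c['frame'][125:205,180:380],None,fx=4,fy=4,interpolation=cv2.INTER_CUBIC)
B=cv2.resize(s['frame'],(380,280));D=cv2.resize(g['frame'][130:230,240:390],(420,280),interpolation=cv2.INTER_CUBIC)
cv2.imwrite('pics/ef.png',np.vstack([A,np.hstack([B,D])]))
E
```

```text
t 8.25 p [504.1  79.5 134.4] rail [-34.2 354.3] F [-1.  -0.2 -0.3] w 40.6 yaw 5.44
```

View pics/ef.png

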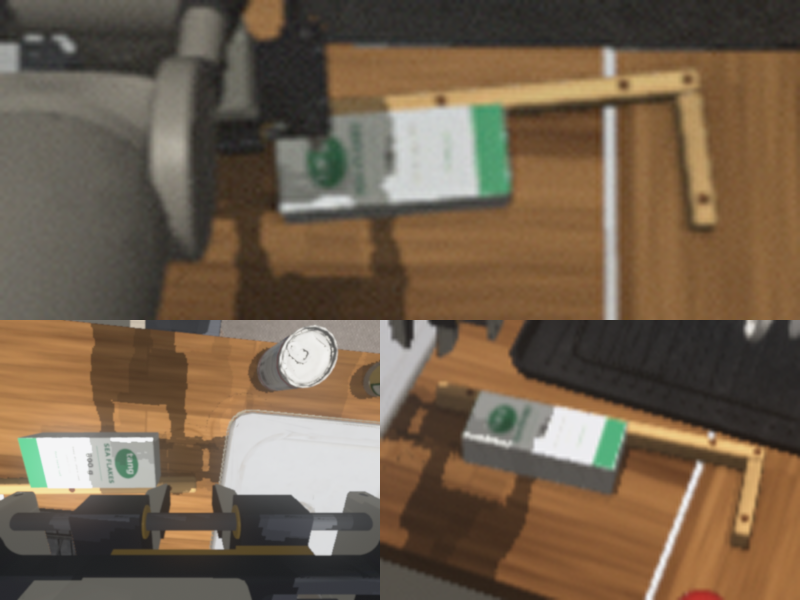

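Top crop: the carton now lies along the long bar. Its right end runs (503,104)–(510,197), front edge (510,197)–(281,211), left end at about (277,140). The wrist inset shows its far edge parallel to the rail strip and touching it.

```bash
python3 - <<'E'
from h import *
c=load('e.png')
B=back(c,[(x/4+179.6,y/4+124.6) for x,y in [(503,104),(510,197),(281,211),(277,140)]],45); print(B,[w2r(b) for b in B])
d=B[2]-B[1];print(np.linalg.norm(d),np.degrees(np.arctan2(-d[0],d[1])))
w=load('f.png');cv2.imwrite('pics/f2.png',w['frame'][140:270,:260])
W=back(w,[(32,172),(48,246),(236,246),(233,168)],45);print(W,[w2r(b) for b in W])
plan((*r2w(-36,345),14),(*r2w(-37,240),14))
E
```

```text
[[ 557.5 -133.5   45. ]
 [ 486.3 -138.9   45. ]
 [ 473.3   29.6   45. ]
 [ 527.3   34.    45. ]] [array([ -1.1, 137.2]), array([-72.5, 138.5]), array([-69.6, 307.5]), array([-15.4, 306.8])]
169.00073964335186 4.411706439299983
[[ 483.4 -134.    45. ]
 [ 550.7 -130.1   45. ]
 [ 534.9   39.4   45. ]
 [ 464.3   33.5   45. ]] [array([-74.9, 143.7]), array([ -7.5, 141.2]), array([ -7.3, 311.5]), array([-78.2, 312.2])]
t 8.4 p [503.2  78.7 134.6] rail [-35.2 353.5] F [-0.5 -0.3 -0. ] w 28.3 yaw 5.33
(np.float64(503.1924011794017), np.float64(70.08097850859605), 14) -> cm [ 0.07 -0.85 12.06] turn to rail -0.001
(np.float64(512.0782121132426), np.float64(-34.54713608804582), 14) -> cm [  0.16 -11.36  12.05] turn to rail -0.001
```

```bash
python3 - <<'E'
from h import *
w=load('f.png')['frame'];c=load('e.png')['frame']
A=cv2.resize(w[155:265,0:300],None,fx=2.66,fy=2.66,interpolation=cv2.INTER_CUBIC)
B=cv2.resize(c[145:182,240:340],(798,295),interpolation=cv2.INTER_CUBIC)
cv2.imwrite('pics/h.png',np.vstack([A[:,:798],B]))
E
```

```text
(no output)
```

View pics/h.png

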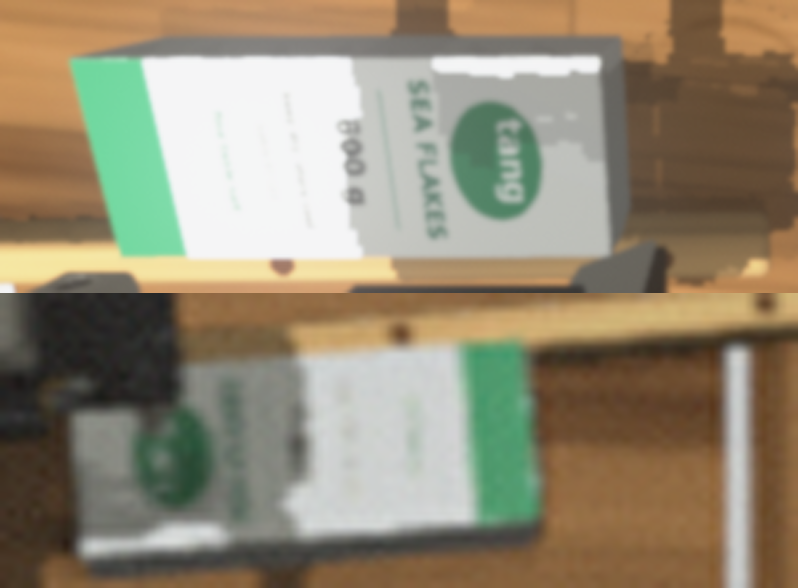

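The carton is flat: in the wrist view its edges are parallel to the bar within about 0.3°, and its end is 137 mm from the short bar. Next, descend at the left end with the fingers closed.

Request:
move_arm:
  steps:
    - {"grip": 0,"dx": 0.1,"dy": -0.6,"dz": 0,"turn": 0}
    - {"grip": 0,"dx": 0.1,"dy": -0.6,"dz": 0,"turn": 0}
    - {"grip": 0,"dx": 0.1,"dy": -0.6,"dz": 0,"turn": 0}
    - {"grip": 0,"dx": 0.1,"dy": -0.6,"dz": 0,"turn": 0}
    - {"grip": 0,"dx": 0.1,"dy": -0.6,"dz": 4,"turn": 0}
    - {"grip": 0,"dx": 0.1,"dy": -0.6,"dz": 7,"turn": 0}
    - {"grip": 0,"dx": 0.1,"dy": -0.6,"dz": 9,"turn": 0}
    - {"grip": 0,"dx": 0.1,"dy": -0.6,"dz": 11,"turn": 0}
    - {"grip": 0,"dx": 0.1,"dy": -0.6,"dz": 12,"turn": 0}
    - {"grip": 0,"dx": 0.1,"dy": -0.6,"dz": 12,"turn": 0}

```text
time_s: 9.4
ee_pos: [502.9, 73.6, 13.7]
orientation: [[-0.996, -0.094, -0.003], [-0.094, 0.996, 0.0], [0.002, 0.0, -1.0]]
wrist_force: [0.0, 0.2, 0.1]
width: 0.3
```

```bash
python3 - <<'E'
from h import *
plan((*r2w(-36,210),14))
E
```

```text
t 9.4 p [502.9  73.6  13.7] rail [-36.  348.5] F [0.  0.2 0.1] w 0.3 yaw 5.4
(np.float64(515.8970234774011), np.float64(-64.31988671281974), 14) -> cm [ -0.   -13.85  -0.04] turn to rail -0.0
```

Request:
move_arm:
  steps:
    - {"grip": 0,"dx": 0,"dy": -0.5,"dz": 0,"turn": 0}
    - {"grip": 0,"dx": 0,"dy": -1.0,"dz": 0,"turn": 0}
    - {"grip": 0,"dx": 0,"dy": -1.4,"dz": 0,"turn": 0}
    - {"grip": 0,"dx": 0,"dy": -1.8,"dz": 0,"turn": 0}
    - {"grip": 0,"dx": 0,"dy": -2.2,"dz": 0,"turn": 0}
    - {"grip": 0,"dx": 0,"dy": -2.6,"dz": 0,"turn": 0}
    - {"grip": 0,"dx": 0,"dy": -3.0,"dz": 0,"turn": 0}
    - {"grip": 0,"dx": 0,"dy": -3.4,"dz": 0,"turn": 0}
    - {"grip": 0,"dx": 0,"dy": -3.8,"dz": 0,"turn": 0}
    - {"grip": 0,"dx": 0,"dy": -4.2,"dz": 0,"turn": 0}
    - {"grip": 0,"dx": 0,"dy": -4.6,"dz": 0,"turn": 0}
    - {"grip": 0,"dx": 0,"dy": -5.0,"dz": 0,"turn": 0}
    - {"grip": 0,"dx": 0,"dy": -5.4,"dz": 0,"turn": 0}
    - {"grip": 0,"dx": 0,"dy": -5.8,"dz": 0,"turn": 0}
    - {"grip": 0,"dx": 0,"dy": -6.2,"dz": 0,"turn": 0}
    - {"grip": 0,"dx": 0,"dy": -6.6,"dz": 0,"turn": 0}
    - {"grip": 0,"dx": 0,"dy": -7.0,"dz": 0,"turn": 0}
    - {"grip": 0,"dx": 0,"dy": -7.4,"dz": 0,"turn": 0}
    - {"grip": 0,"dx": 0,"dy": -7.8,"dz": 0,"turn": 0}
    - {"grip": 0,"dx": 0,"dy": -8.2,"dz": 0,"turn": 0}

```text
time_s: 11.4
ee_pos: [511.4, -8.4, 14.7]
orientation: [[-0.996, -0.094, -0.0], [-0.094, 0.996, 0.0], [0.0, 0.0, -1.0]]
wrist_force: [0.1, 2.7, 2.9]
width: 0.5
```

```bash
python3 - <<'E'
from h import *
plan((*r2w(-36,205),14))
c=snap('wrist','i.png');s=snap('top','j.png');g=snap('scene','k.png')
f=lambda i,y0,y1,x0,x1,w:cv2.resize(i['frame'][y0:y1,x0:x1],(w,300),interpolation=cv2.INTER_CUBIC)
cv2.imwrite('pics/ij.png',np.vstack([f(c,120,330,0,560,800),np.hstack([f(s,130,205,250,370,400),f(g,140,215,280,390,400)])]))
E
```

```text
t 11.4 p [511.4  -8.4  14.7] rail [-35.3 266.1] F [0.1 2.7 2.9] w 0.5 yaw 5.4
(np.float64(516.3675650439937), np.float64(-69.29769653583512), 14) -> cm [ 0.07 -6.11  0.07] turn to rail -0.0
```

View pics/ij.png

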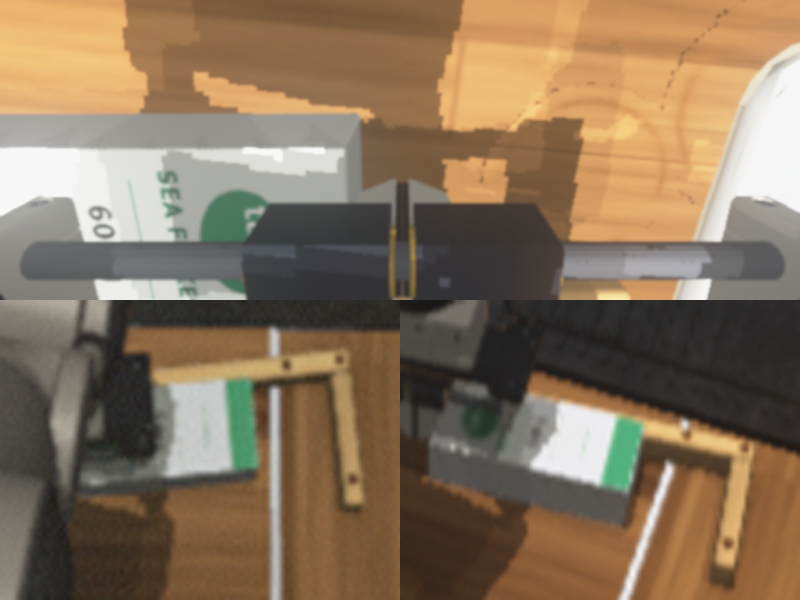

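It is sliding straight, still flat on the bar, with about 2.7 N of push. Its front edge stays level in the wrist view, and the right end is about 75 mm from the short bar. I'll continue.

Request:
move_arm:
  steps:
    - {"grip": 0,"dx": 0,"dy": -0.4,"dz": 0,"turn": 0}
    - {"grip": 0,"dx": 0,"dy": -0.8,"dz": 0,"turn": 0}
    - {"grip": 0,"dx": 0,"dy": -1.2,"dz": 0,"turn": 0}
    - {"grip": 0,"dx": 0,"dy": -1.6,"dz": 0,"turn": 0}
    - {"grip": 0,"dx": 0,"dy": -2.0,"dz": 0,"turn": 0}
    - {"grip": 0,"dx": 0,"dy": -2.4,"dz": 0,"turn": 0}
    - {"grip": 0,"dx": 0,"dy": -2.8,"dz": 0,"turn": 0}
    - {"grip": 0,"dx": 0,"dy": -3.2,"dz": 0,"turn": 0}
    - {"grip": 0,"dx": 0,"dy": -3.6,"dz": 0,"turn": 0}
    - {"grip": 0,"dx": 0,"dy": -4.0,"dz": 0,"turn": 0}
    - {"grip": 0,"dx": 0,"dy": -4.4,"dz": 0,"turn": 0}
    - {"grip": 0,"dx": 0,"dy": -4.8,"dz": 0,"turn": 0}
    - {"grip": 0,"dx": 0,"dy": -5.2,"dz": 0,"turn": 0}
    - {"grip": 0,"dx": 0,"dy": -5.6,"dz": 0,"turn": 0}
    - {"grip": 0,"dx": 0,"dy": -6.0,"dz": 0,"turn": 0}
    - {"grip": 0,"dx": 0,"dy": -6.2,"dz": 0,"turn": 0}
    - {"grip": 0,"dx": 0,"dy": -6.4,"dz": 0,"turn": 0}

```text
time_s: 13.25
ee_pos: [517.4, -72.0, 14.7]
orientation: [[-0.996, -0.094, 0.0], [-0.094, 0.996, 0.0], [-0.0, 0.0, -1.0]]
wrist_force: [0.1, 2.9, -0.7]
width: 0.0
```

Request:
move_arm:
  steps:
    - {"grip": 0,"dx": 0,"dy": -0.1,"dz": 0,"turn": 0}
    - {"grip": 0,"dx": 0,"dy": -0.2,"dz": 0,"turn": 0}
    - {"grip": 0,"dx": 0,"dy": -0.3,"dz": 0,"turn": 0}
    - {"grip": 0,"dx": 0,"dy": -0.4,"dz": 0,"turn": 0}

```text
time_s: 13.65
ee_pos: [517.8, -75.8, 14.7]
orientation: [[-0.996, -0.094, 0.0], [-0.094, 0.996, 0.0], [-0.0, 0.0, -1.0]]
wrist_force: [-1.0, 1.4, -0.7]
width: 0.1
```

Request:
move_arm:
  steps:
    - {"grip": 0,"dx": 0,"dy": -0.1,"dz": 0,"turn": 0}
    - {"grip": 0,"dx": 0,"dy": -0.2,"dz": 0,"turn": 0}

```text
time_s: 13.85
ee_pos: [518.0, -77.8, 14.7]
orientation: [[-0.996, -0.094, 0.0], [-0.094, 0.996, 0.0], [-0.0, 0.0, -1.0]]
wrist_force: [0.5, 1.6, -0.9]
width: 0.0
```

Request:
move_arm:
  steps:
    - {"grip": 0,"dx": 0,"dy": -0.1,"dz": 0,"turn": 0}

```text
time_s: 13.95
ee_pos: [518.1, -78.8, 14.7]
orientation: [[-0.996, -0.094, 0.0], [-0.094, 0.996, 0.0], [-0.0, 0.0, -1.0]]
wrist_force: [-0.5, 2.0, -0.9]
width: 0.8
```

Request:
move_arm:
  steps:
    - {"grip": 0,"dx": 0,"dy": -0.1,"dz": 0,"turn": 0}
    - {"grip": 0,"dx": 0,"dy": -0.2,"dz": 0,"turn": 0}

```text
time_s: 14.15
ee_pos: [518.2, -80.8, 14.7]
orientation: [[-0.996, -0.094, 0.0], [-0.094, 0.996, 0.0], [-0.0, 0.0, -1.0]]
wrist_force: [-0.2, 1.6, 0.6]
width: 0.5
```

Request:
move_arm:
  steps:
    - {"grip": 0,"dx": 0,"dy": -0.1,"dz": 0,"turn": 0}

```text
time_s: 14.25
ee_pos: [518.3, -81.8, 14.7]
orientation: [[-0.996, -0.094, 0.0], [-0.094, 0.996, 0.0], [-0.0, 0.0, -1.0]]
wrist_force: [-0.4, 2.1, -0.4]
width: 0.1
```

Request:
move_arm:
  steps:
    - {"grip": 0,"dx": 0,"dy": -0.1,"dz": 0,"turn": 0}

```text
time_s: 14.35
ee_pos: [518.4, -82.8, 14.7]
orientation: [[-0.996, -0.094, 0.0], [-0.094, 0.996, 0.0], [-0.0, 0.0, -1.0]]
wrist_force: [0.8, 2.1, -1.0]
width: 0.4
```

Request:
move_arm:
  steps:
    - {"grip": 0,"dx": 0,"dy": -0.1,"dz": 0,"turn": 0}

```text
time_s: 14.45
ee_pos: [518.5, -83.8, 14.7]
orientation: [[-0.996, -0.094, 0.0], [-0.094, 0.996, 0.0], [-0.0, 0.0, -1.0]]
wrist_force: [0.2, 1.7, 0.2]
width: 0.3
```

Rail y ≈190.4, no contact yet; continuing in 0.7–1 mm steps.

Request:
move_arm:
  steps:
    - {"grip": 0,"dx": 0,"dy": -0.1,"dz": 0,"turn": 0}

```text
time_s: 14.55
ee_pos: [518.6, -84.8, 14.7]
orientation: [[-0.996, -0.094, 0.0], [-0.094, 0.996, 0.0], [-0.0, 0.0, -1.0]]
wrist_force: [-0.2, 2.9, -0.0]
width: 0.7
```

Request:
move_arm:
  steps:
    - {"grip": 0,"dx": 0,"dy": -0.07,"dz": 0,"turn": 0}

```text
time_s: 14.65
ee_pos: [518.4, -84.9, 14.7]
orientation: [[-0.996, -0.094, -0.001], [-0.094, 0.996, 0.001], [0.001, 0.001, -1.0]]
wrist_force: [-1.0, 7.0, 1.9]
width: 0.3
```

Request:
move_arm:
  steps:
    - {"grip": 0,"dx": 0,"dy": -0.07,"dz": 0,"turn": 0}

```text
time_s: 14.75
ee_pos: [518.2, -85.0, 14.6]
orientation: [[-0.996, -0.094, -0.001], [-0.094, 0.996, 0.002], [0.001, 0.002, -1.0]]
wrist_force: [-1.0, 10.7, 3.0]
width: 0.6
```

Request:
move_arm:
  steps:
    - {"grip": 0,"dx": 0,"dy": -0.07,"dz": 0,"turn": 0}

```text
time_s: 14.85
ee_pos: [518.0, -85.1, 14.7]
orientation: [[-0.996, -0.094, -0.002], [-0.094, 0.996, 0.003], [0.002, 0.003, -1.0]]
wrist_force: [-1.2, 13.3, 4.9]
width: 0.2
```

Request:
move_arm:
  steps:
    - {"grip": 0,"dx": 0,"dy": -0.07,"dz": 0,"turn": 0}

```text
time_s: 14.95
ee_pos: [517.8, -85.2, 14.7]
orientation: [[-0.996, -0.094, -0.002], [-0.094, 0.996, 0.004], [0.002, 0.004, -1.0]]
wrist_force: [-2.1, 16.5, 5.3]
width: 0.1
```

Contact with the short bar (stopped at rail y≈189.3, 16 N). Back off along +y, lift and clear the view.

Request:
move_arm:
  steps:
    - {"grip": 0,"dx": 0,"dy": 0.4,"dz": 0,"turn": 0}
    - {"grip": 0,"dx": 0,"dy": 2,"dz": 0,"turn": 0}
    - {"grip": 0,"dx": 0,"dy": 4,"dz": -1,"turn": 0}
    - {"grip": 0,"dx": 0,"dy": 6,"dz": -5,"turn": 0}
    - {"grip": 0,"dx": 0,"dy": 8,"dz": -10,"turn": 0}
    - {"grip": 0,"dx": 0,"dy": 11,"dz": -14,"turn": 0}
    - {"grip": 0,"dx": 1,"dy": 15,"dz": -17,"turn": 0}
    - {"grip": 0,"dx": 2,"dy": 19,"dz": -18,"turn": 0}
    - {"grip": 0,"dx": 3,"dy": 23,"dz": -18,"turn": 0}
    - {"grip": 0,"dx": 4,"dy": 27,"dz": -18,"turn": 0}
    - {"grip": 0,"dx": 4,"dy": 29,"dz": -18,"turn": 0}
    - {"grip": 0,"dx": 4,"dy": 29,"dz": -18,"turn": 0}

```text
time_s: 16.15
ee_pos: [450.8, 200.0, 194.9]
orientation: [[-0.995, -0.098, 0.001], [-0.098, 0.995, 0.0], [-0.001, 0.0, -1.0]]
wrist_force: [0.7, -0.7, -0.3]
width: 0.5
```

```bash
python3 - <<'E'
from h import *
plan()
c=snap('top','l.png');g=snap('scene','m.png')
f=lambda i,y0,y1,x0,x1:cv2.resize(i['frame'][y0:y1,x0:x1],(800,300),interpolation=cv2.INTER_CUBIC)
cv2.imwrite('pics/lm.png',np.vstack([f(c,135,195,220,380),f(g,140,215,210,410)]))
E
```

```text
t 16.15 p [450.8 200.  194.9] rail [-75.9 479.3] F [ 0.7 -0.7 -0.3] w 0.5 yaw 5.62
```

View pics/lm.png

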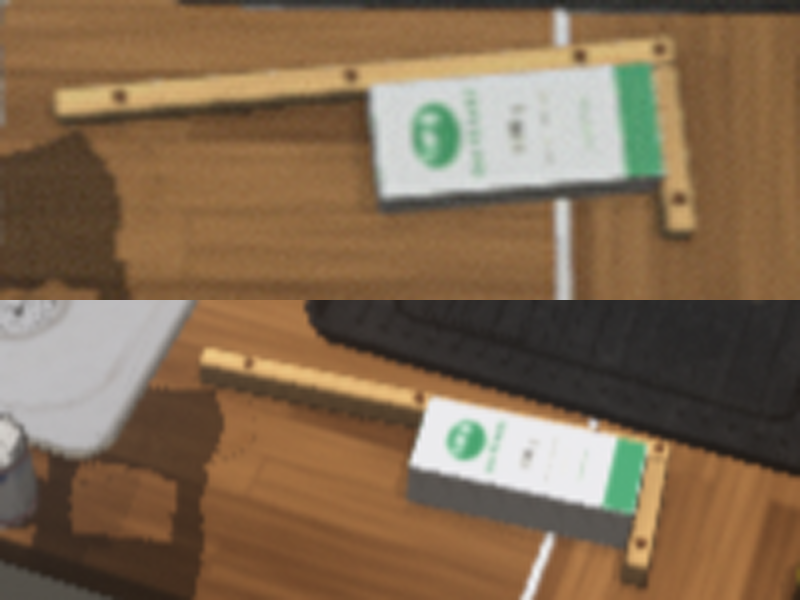

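The carton sits in the corner in both views: top corners at (370,86), (654,62), (664,178) and (379,198), no visible gap at either bar. Numeric check, plus a check that the bystanders haven't moved, by differencing the first and last top images.

```bash
python3 - <<'E'
from h import *
c=load('l.png')
B=back(c,[(x/5+219.6,y/5+134.6) for x,y in [(370,86),(654,62),(664,178),(379,198)]],45);print([w2r(b) for b in B],w2r(B.mean(0)))
for d in (B[0]-B[1],B[3]-B[2]): print(np.degrees(np.arctan2(-d[0],d[1])))
R=back(c,[(x/5+219.6,y/5+134.6) for x,y in [(57,117),(370,87)]],28);d=R[0]-R[1];print('rail',R,np.degrees(np.arctan2(-d[0],d[1])))
a,b=load('a.png')['frame'],c['frame']
for n,(u,v) in dict(timer=(353,218),mug=(408,204),mug2=(457,132),tin=(195,210),spice=(142,208)).items():
    t=a[v-14:v+14,u-14:u+14]; m=cv2.matchTemplate(b[v-24:v+24,u-24:u+24],t,cv2.TM_CCOEFF_NORMED); print(n,cv2.minMaxLoc(m)[1::2])
E
```

```text
[array([ -2. , 172.5]), array([-0.5,  1.7]), array([-72.1,   3.7]), array([-70.7, 173.1])] [-36.3  87.7]
5.88082769367099
4.94337494535032
rail [[536.3  89.3  28. ]
 [557.9 -99.   28. ]] 6.543829095668787
timer (0.9827291369438171, (10, 10))
mug (0.9987272024154663, (10, 10))
mug2 (0.9960101246833801, (10, 10))
tin (0.9624737501144409, (10, 10))
spice (0.42568790912628174, (19, 11))
```

```bash
python3 - <<'E'
from h import *
a,b=load('b.png')['frame'],load('m.png')['frame']
u,v=168,165
print(cv2.minMaxLoc(cv2.matchTemplate(b[v-25:v+25,u-22:u+22],a[v-15:v+15,u-12:u+12],cv2.TM_CCOEFF_NORMED))[1::2])
print(arm.hand_in())
E
```

```text
(0.9951493740081787, (10, 10))
the job is handed in; nothing more can be done
None
```

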